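# Load a vial and index the sample carousel

## Robot

A 6-joint arm with a two-finger parallel gripper is mounted at the origin on the work surface. World frame = base frame: x ahead of the robot, y to its left, z up, the work surface at z = 0. Lengths are in m, angles in rad, forces in N, time in s.
With the tool pointing down it reaches from about 0.275 to 1 m from the base axis. Payload 8.4 kg.
Tool frame: the origin (TCP) lies at the very end of the fingers, on their centre line; the grasp point (between the pads) lies tcp_to_grasp behind it (tcp_to_grasp is the distance from the TCP to the grasp point, in m); z points along the fingers, y is the line along which they close (so a half turn about z gives the same grasp; the last joint's range is limited). The gripper opens to 85 mm and grips with 20 to 120 N. Pads are 22 mm wide; open, the fingers measure 114 mm over their backs; the gripper's body (76 mm by 85 mm) begins 54 mm behind the grasp point. The pads swing forward as they close: fully open they stand 13 mm farther back than shut.
Start: joints at [-1.32, 0.353, 1.633, -0, 1.155, -0.002], TCP at [0.156, -0.605, 0.231] pointing down, gripper open.
Joint ranges: [-2.63, 2.63], [-0.92, 2.1], [0.06, 2.66], [-1.3, 4.44], [0, 2.69], [-3.02, 3.02]. Speed limits (rad/s): [2.22, 2.22, 2.79, 3.14, 3.14, 3.14].

## Interface

Orientations are given as [roll, pitch, yaw] about the fixed x, y, z axes, in that order (R = Rz(yaw) Ry(pitch) Rx(roll)).
In Python, from workcell import get_state, grab_frame, camera_info, job_done, look_for, tcp_to_grasp gives the robot as it stands. The module is installed in compiled form; this text tells all that it offers.
- The arm moves only by the tool apply_moves, never from a script. Its argument "deltas" is a list of rows, each a list of 7 numbers: the shift along the world's x, y, z normalised to -1 to 1, where 1 is 30 mm, then the turn, a rotation vector about the world's x, y, z normalised to -1 to 1, where 1 is 0.15 rad, then the gripper command: -1 is shut, 1 is fully open, values between are in proportion. A call has exactly 10 rows; each row shifts and turns the commanded pose from where the row before left it; what a row does not reach is not made up. A row lasts 1/10 s, in which the tool goes at most 50 mm and 8.59 degrees, less where a joint would pass 70% of its speed; a pose out of reach is approached as far as the arm can. A call with a number of a shift or a turn outside -1 to 1 is refused whole. A call with a gripper value outside its range is refused whole. The fingers move at their own pace and stop on an object; "squeeze" is the grip in N (left out, the last holds). Time passes only in rows, so rows that do not move let the fingers close, or fill a call up. It gives the time, the measured TCP pose, the force, the opening and the grip force at its end, in the units of the state.
- get_state(): the state, without advancing time (a new reading comes with each control period).
- grab_frame(name): name is "side" or "top"; returns (picture, depth): 384x512x3 uint8, red, green, blue; 384x512 float32, m along the optical axis (not along the pixel's ray), 0 where there is no reading.
- camera_info(name): a dict with "fx", "fy", "cx", "cy" (pixels), "R" (3x3) and "t" (3): a world point X has camera coordinates R X + t. Camera axes: x right, y down, z forward; pixel columns grow to the right and rows downward; lengths in m; the calibration is good to about 2 mm. A picture is of the moment at which its call begins. camera_info takes no time and is no camera call.
- job_done(): hands the job in; it is judged then, once.
Trained networks look in the newest picture that a camera, given by its name, has taken for a name from the list of things; names that differ only in an ending like _2 or _b are one class to them, and where a whole thing is asked for, a point or a joint stands for the part that bears it (a point fixed in the world has none). Each returns a list of dicts, best first, with "conf" (0 to 1); they miss things now and then, are a little off and sometimes report something else, mostly with a low value. They report only what shows in the picture. A call takes as long as a camera call. They do not tell look-alikes from the thing itself.
- look_for(camera, name): "at" ([column, row] in pixels, amid what is visible of it).
The state is a dict: "time_s": time; "q": joint angles; "dq": joint speeds; "joint_efforts": joint torques, N m; "eef_pos": TCP position; "eef_rot": TCP orientation; "contact_force": force on the tool from outside, world axes, zero at the start; "ft_torque": the same for the moment, N m; "opening": finger opening in m; "gripper_force": force on a finger pad.
Only numpy, scipy, OpenCV 4.12 (cv2) and the standard library are available. Lean on these libraries where they do the work, as an engineer would, in place of code of your own. Each camera call takes 0.05 s, during which the arm holds its last target. There are 200 camera calls.

## Task

Take the orange-capped sample vial out of the blue rack and stand it in the empty blue cup of the sample carousel. Then push the carousel round counter-clockwise (seen from above) by its red post until its red spoke bears on the sprung index stop, press it firmly but gently against the stop with about 8 newtons (never above 13) for a second, and let go so that it stays resting against the stop. Leave the other vial, the bottles and the beaker where they are.

Things in the scene. Friction and masses are not known exactly. Their poses are not given: they have to be found in the camera images.
- sample_center (a point): centre of the loose sample vial: amber glass, orange cap, 26 mm diameter, 75 mm tall, about 50 g; this point is on its axis, half-way up (37.5 mm over its underside). It stands in a hole of the rack, about 28 mm deep in it, so 47 mm stand out
- spare_center (a point): centre of a like vial with a white cap in another hole of the rack; not to be disturbed
- rack: blue rack block, 140 x 50 x 34 mm (its long side is its x axis), fixed, three holes of 30 mm diameter in a row 43 mm apart along its x; origin at the centre of its underside
- carousel: the rotor: aluminium disc, 200 mm diameter, top 38 mm above the work surface. Origin on its vertical turning axis at the height of the work surface; its y axis points along the red spoke and post, turning about +z is counter-clockwise from above. Four cups (37 mm outer diameter) stand 70 mm from the axis; the three white ones hold fixed vials, tops 117 mm above the work surface
- socket (a point): the empty blue cup, 26 mm high, round inside with 30 mm diameter: this point is the centre of its inner floor, 42 mm above the work surface, and 22 mm below its rim; seen from the axis it lies 135 degrees counter-clockwise of the red post
- post (a point): the upright red push post of the rotor, 14 mm diameter, 118 mm from the turning axis; it rises from 42 to 104 mm above the work surface, this point is on its centre line at 73 mm. It stands on the red spoke, which runs out radially to 152 mm from the axis, 13 mm wide, its top 42 mm above the work surface
- stop: the index stop, fixed on the tray. Origin 14 mm above the work surface, 138 mm from the axis along the tray's y and 15 mm along its x; same axes as the tray. The spoke arrives moving along -x. A rubber-tipped plunger faces it: spring about 3 N/mm, 8 mm travel, on a screw set anywhere from 0 to 30 mm back, not measured: the spoke first meets it with its middle line 0 to 30 mm past this origin, to be felt
- reagent: amber reagent bottle, 64 mm diameter, 120 mm tall, bystander; origin at the centre of its underside
- wash: white wash bottle with red cap, 56 mm diameter, 120 mm tall, bystander; origin at the centre of its underside
- beaker: glass beaker, 68 mm diameter, 75 mm tall, bystander; origin at the centre of its underside
- tray: fixed white round tray under the rotor, 344 mm diameter, 14 mm high; origin at the centre of its underside, on the turning axis. The rotor turns on it with dry friction (about 2 N at the post) and stays where it is left
- stop_top (a point): centre of the top of the stop's steel block (30 x 30 x 40 mm, yellow line), 54 mm above the work surface, 68 mm along the stop's -x from its origin. While the spoke bears on the plunger, a push at the post is 1.17 times the force on the stop plus the turning friction; on letting go, friction keeps the spoke resting on the plunger
Things that resemble listed ones, but are neither listed nor needed, are in the scene too. What is shaped like the part that bears sample_center but black or yellow is not meant.

How it is judged:
On the way, in this order (a step that is already met when the one before it is completed fails the run):
1. the sample vial stands in the empty blue cup, let go (horizontal distance between sample_center and socket below 0.006 m and z of sample_center in the frame of socket below 0.042 m and angle between sample_center's own z axis and vertical below 0.15 rad and contact force between the fingers and sample below 0.1 N), for 0.2 s.
2. the spoke is pressed on the index stop with more than 5 N, kept up for 0.4 s (contact force between carousel and stop above 5 N), for 0.4 s.
At the end, for the whole second after the job is handed in: The sample vial stands upright (within 0.15 rad) on the floor of the blue cup (within 6 mm sideways, 4.5 mm in height), let go, and the carousel is at rest with its spoke still bearing on the index stop's plunger (more than 0.2 N) (contact force between carousel and stop above 0.2 N and angular speed of carousel below 0.05 rad/s and horizontal distance between sample_center and socket below 0.006 m and z of sample_center in the frame of socket below 0.042 m and angle between sample_center's own z axis and vertical below 0.15 rad and linear speed of sample below 0.02 m/s); the robot touches nothing.
It fails at once if the index stop is loaded with more than 13 N (contact force between carousel and stop above 13 N).
It fails at once if a bystander (spare vial, bottles, beaker) is moved more than 20 mm (distance of any of spare_center, reagent, wash, beaker from where it was at the start of the episode above 0.02 m).
It also fails if it takes over 72 s, if anything falls off the work surface, if the arm or the gripper's body presses on something with over 40 N, if the wrist force passes 120 N, or if a joint passes its speed limit or range.

## Working session

There is one attempt and no reset: what is moved stays moved. The work goes in short steps, Python scripts to look and compute and a tool call to move; the robot and the scene stay as the last step left them, time stands still between calls to the robot, and variables do not carry over. Pictures are saved under pics/ and viewed, at most 10 in all, crops included, and the job is handed in when it is done.

Besides the shell and the picture viewer there is one more tool, called after "Emit:" as name(argument=value, ...), one argument or row to a line, values as JSON. apply_moves: Moves the arm, as the interface text tells. Scaled input: -1 to 1 covers 30 mm each way for a shift and 0.15 rad each way for a turn. Its arguments: {"type":"object","properties":{"deltas":{"type":"array","items":{"type":"array","items":{"type":"number","minimum":-1,"maximum":1}}},"squeeze":{"type":"number"}},"required":["deltas"]}

```bash
mkdir -p pics
cat > h.py <<'E'
import numpy as np, cv2
from workcell import *
def P(cam,u,v,d):
    c=camera_info(cam); p=np.array([(u-c['cx'])/c['fx']*d,(v-c['cy'])/c['fy']*d,d]); return c['R'].T@(p-c['t'])
def onz(cam,u,v,z):
    c=camera_info(cam); r=c['R'].T@np.array([(u-c['cx'])/c['fx'],(v-c['cy'])/c['fy'],1]); o=-c['R'].T@c['t']; return o+r*(z-o[2])/r[2]
def px(cam,X):
    c=camera_info(cam); p=c['R']@np.array(X)+c['t']; return c['fx']*p[0]/p[2]+c['cx'],c['fy']*p[1]/p[2]+c['cy']
E
python3 - <<'E'
from h import *
print(tcp_to_grasp, get_state())
for n in('top','side'):
    im,d=grab_frame(n); np.savez(f'{n}0.npz',im=im,d=d)
    cv2.imwrite(f'pics/{n}0.png',im[...,::-1])
    c=camera_info(n); print(n,-c['R'].T@c['t'],c['fx'])
    for w in('sample_center','spare_center','rack','carousel','socket','post','stop','stop_top','reagent','wash','beaker'):
        for r in look_for(n,w)[:3]:
            u,v=r['at']; dd=d[int(v),int(u)]; print(n,w,round(r['conf'],2),np.round([u,v]),np.round(P(n,u,v,dd),3))
E
```

```text
0.0187 {'time_s': 0.0, 'q': array([-1.32039216e+00,  3.53653782e-01,  1.63412315e+00, -4.06316264e-05,
        1.15517644e+00, -2.42001508e-03]), 'dq': array([ 0.00066237, -0.0005492 ,  0.0009442 , -0.00092528, -0.00057607,
       -0.00093998]), 'joint_efforts': array([ 1.64119912e-03, -6.05242109e+01, -3.42078209e+01,  5.04428124e-05,
        9.26357810e-03,  2.86512318e-05]), 'eef_pos': array([ 0.15619818, -0.60468992,  0.23056285]), 'eef_rot': array([-3.14023185e+00,  3.38570824e-05,  2.52840636e-01]), 'contact_force': array([-1.06691256, -0.47953106,  0.02652675]), 'ft_torque': array([-0.04616178, -0.01872134, -0.00682273]), 'gripper_force': 0.0, 'opening': 0.08519902864182911}
top [ 0.55053123 -0.02305214  1.16319646] 359.63253167562044
top sample_center 0.63 [316. 195.] [ 0.625 -0.199  0.075]
top rack 0.97 [336. 218.] [ 0.553 -0.276  0.002]
top rack 0.68 [211. 214.] [0.571 0.121 0.056]
top carousel 0.63 [211. 215.] [0.569 0.119 0.061]
top socket 0.62 [208. 216.] [0.567 0.129 0.059]
top post 0.89 [209. 217.] [0.564 0.128 0.061]
top post 0.72 [163. 222.] [0.552 0.269 0.054]
top s
[... 431 characters left out ...]
1 [265. 256.] [ 0.628 -0.217  0.062]
side sample_center 0.62 [255. 285.] [ 0.594 -0.292  0.076]
side spare_center 0.7 [210. 296.] [ 0.506 -0.291  0.06 ]
side rack 0.7 [231. 301.] [ 0.544 -0.293  0.033]
side carousel 0.69 [226. 161.] [0.579 0.112 0.055]
side carousel 0.58 [258. 107.] [0.701 0.346 0.06 ]
side socket 0.92 [226. 161.] [0.579 0.113 0.056]
side post 0.94 [225. 163.] [0.576 0.102 0.059]
side stop 0.55 [212. 133.] [0.551 0.256 0.046]
side stop_top 0.68 [227. 162.] [0.581 0.115 0.05 ]
side stop_top 0.55 [211. 134.] [0.547 0.26  0.041]
side reagent 0.66 [319. 230.] [ 0.753 -0.181  0.08 ]
side wash 0.59 [257. 108.] [0.698 0.344 0.057]
side beaker 0.56 [297. 348.] [ 0.658 -0.397  0.006]
```

Run:
```python
from h import *
a=np.load('top0.npz')['im'][100:310,90:430]; cv2.imwrite('pics/topc.png',cv2.resize(a,None,fx=2.35,fy=2.35,interpolation=2)[...,::-1])
a=np.load('side0.npz')['im'][60:380,90:430]; cv2.imwrite('pics/sidec.png',cv2.resize(a,None,fx=1.85,fy=1.85,interpolation=2)[...,::-1])
```

```text
(no output)
```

View pics/topc.png

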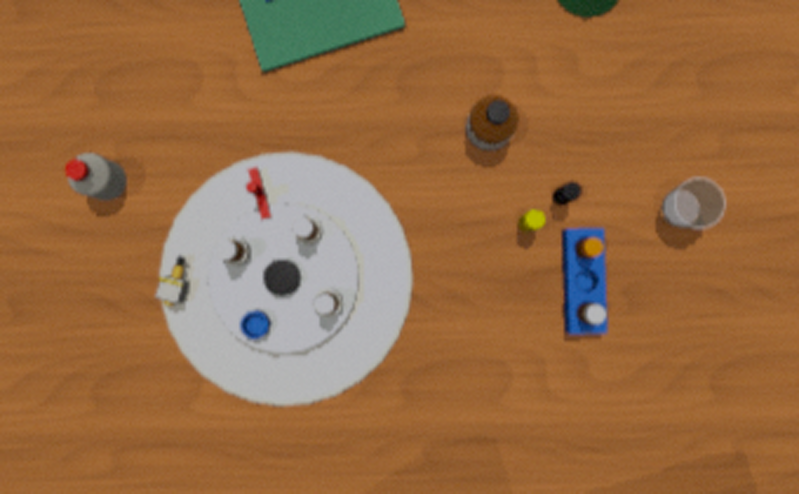

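View pics/sidec.png

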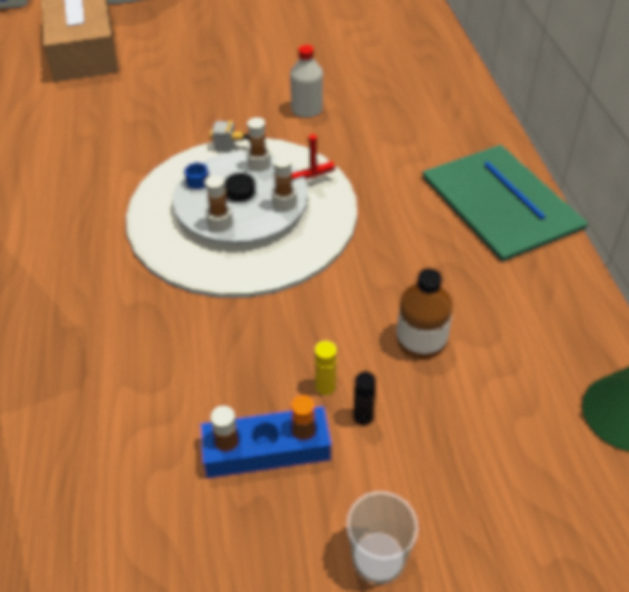

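Top crop: candidates are the orange cap at full-image px (342,205), chosen because it's in the blue rack. The yellow vial (317,193) and black vial (332,182) are look-alikes outside the rack, and the white spare is at (343,233). The blue cup is at (199,238), the red post at (199,179), the stop at (164,221) and the carousel axis at (210,218). The side crop agrees, with the orange cap at crop px (303,405).

```bash
cat >> h.py <<'E'
def blob(im,lo,hi,box):
    h=cv2.cvtColor(im,cv2.COLOR_RGB2HSV); m=cv2.inRange(h,lo,hi); k=np.zeros_like(m); x0,y0,x1,y1=box; k[y0:y1,x0:x1]=1; m=m*k
    n,l,s,c=cv2.connectedComponentsWithStats(m); i=1+np.argmax(s[1:,4]) ; return c[i],s[i],l==i
E
python3 - <<'E'
from h import *
im=np.load('top0.npz')['im']; d=np.load('top0.npz')['d']
# cap tops
c,s,m=blob(im,(10,180,150),(22,255,255),(334,196,352,216)); print('orange',c,s,onz('top',*c,.081)); print(im[205,342],np.median(d[m]),P('top',*c,np.median(d[m])))
c2,s2,m2=blob(im,(95,120,60),(125,255,255),(325,190,360,250)); print('rack',c2,s2,onz('top',*c2,.034))
pts=np.argwhere(m2)[:,::-1]; print(cv2.minAreaRect(pts.astype(np.float32)))
c3,s3,m3=blob(im,(95,120,60),(125,255,255),(185,225,215,250)); print('cup',c3,s3,onz('top',*c3,.064))
# tray rim: white region
h=cv2.cvtColor(im,cv2.COLOR_RGB2HSV); m=cv2.inRange(h,(0,0,110),(180,70,255)); m=cv2.morphologyEx(m,cv2.MORPH_OPEN,np.ones((3,3)))
n,l,st,cc=cv2.connectedComponentsWithStats(m); i=l[250,250]; ct=max(cv2.findContours((l==i).astype(np.uint8),0,1)[0],key=cv2.contourArea)
w=np.array([onz('top',*p,.014)[:2] for p in ct[:,0]])
from scipy.optimize import least_squares
f=least_squares(lambda q:np.hypot(*(w-q[:2]).T)-.172,[.56,.12],loss='soft_l1',f_scale=.002); A=f.x; print('axis',A,np.std(f.fun))
# red
m=cv2.inRange(h,(0,150,80),(6,255,255))|cv2.inRange(h,(172,150,80),(180,255,255)); k=np.zeros_like(m);k[165:200,185:215]=1;m*=k
vu=np.argwhere(m); z=[(P('top',u,v,d[v,u])) for v,u in vu]; z=np.array(z)
lowm=z[:,2]<.055; hi=z[:,2]>.085; print('n',lowm.sum(),hi.sum())
L=np.array([onz('top',u,v,.042) for v,u in vu[lowm]])[:,:2]; dr=(L-A); ang=np.arctan2(dr[:,1],dr[:,0]);r=np.hypot(*dr.T); print('spoke ang',np.median(ang[(r>.1)]),ang[(r>.1)].mean(),r.min(),r.max())
if hi.any(): 
  T=np.array([onz('top',u,v,.104) for v,u in vu[hi]])[:,:2].mean(0); print('posttop',T,np.hypot(*(T-A)),np.arctan2(*(T-A)[::-1]))
C=onz('top',*c3,.064)[:2]; print('cup r',np.hypot(*(C-A)),np.arctan2(*(C-A)[::-1])-np.deg2rad(135))
# stop
k=d[205:235,150:180]; zz=np.array([[P('top',u,v,d[v,u]) for u in range(150,180)] for v in range(205,235)]).reshape(-1,3); q=zz[(zz[:,2]>.045)&(zz[:,2]<.065)]; print('stopblock',q.mean(0),q.min(0),q.max(0),len(q))
c4,s4,_=blob(im,(20,100,100),(32,255,255),(155,205,180,230));print('yellow',c4,s4)
a=im[200:240,150:190]; cv2.imwrite('pics/stop.png',cv2.resize(np.hstack([a,im[190:230,322:362]]),None,fx=9,fy=9,interpolation=2)[...,::-1])
E
```

```text
orange [341.92307692 204.74358974] [339 202   7   7  39] [ 0.59359935 -0.27669826  0.081     ]
[183 125   0] 1.0831655 [ 0.59358161 -0.27659378  0.08144575]
rack [337.52014652 219.46520147] [330 198  18  44 546] [ 0.54954374 -0.27237917  0.034     ]
((338.5, 219.5), (43.0, 17.0), 90.0)
cup [198.20792079 237.85148515] [193 233  12  11 101] [0.50051625 0.15906357 0.064     ]
axis [0.56148419 0.12346737] 0.008631840407145869
n 48 19
spoke ang 0.2798167466121967 0.2831219369899163 0.08666538213837266 0.14959036174502846
posttop [0.67594194 0.15400866] 0.11846242808724419 0.26075922905059024
cup r 0.07059873139471523 0.25693743732086993
stopblock [0.54963023 0.27154349 0.05381356] [0.5316422  0.25495851 0.04542386] [0.58397227 0.29137345 0.05962491] 107
yellow [164.02857143 216.48571429] [158 213  10   8  35]
```

View pics/stop.png

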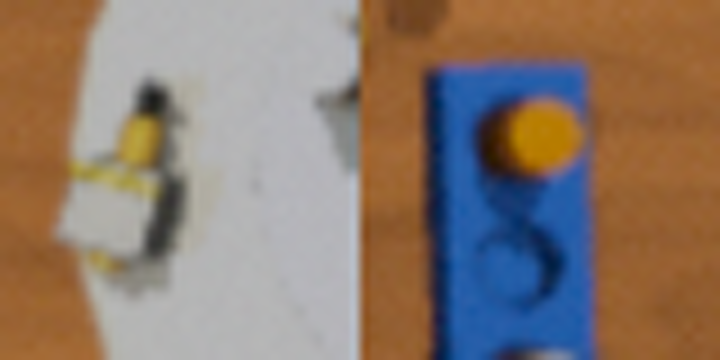

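Close crop: the orange cap is in the end hole of the blue rack (right panel). The stop's plunger tip is at full-image px (167,211). Setting out.

Emit:
apply_moves(
  deltas=[
    [0.73, 0.547, -0.135, 0, 0, -0.084, 0.2],
    [0.73, 0.547, -0.135, 0, 0, -0.084, 0.2],
    [0.73, 0.547, -0.135, 0, 0, -0.084, 0.2],
    [0.73, 0.547, -0.135, 0, 0, -0.084, 0.2],
    [0.73, 0.547, -0.135, 0, 0, -0.084, 0.2],
    [0.73, 0.547, -0.135, 0, 0, -0.084, 0.2],
    [0.73, 0.547, -0.135, 0, 0, -0.084, 0.2],
    [0.73, 0.547, -0.135, 0, 0, -0.084, 0.2],
    [0.73, 0.547, -0.135, 0, 0, -0.084, 0.2],
    [0.73, 0.547, -0.135, 0, 0, -0.084, 0.2],
  ],
  squeeze=30,
)

```text
time_s: 2.2
eef_pos: [0.3762, -0.4404, 0.1907]
eef_rot: [3.141, -0.0, 0.126]
contact_force: [0.0, -0.8, -0.2]
opening: 0.0513
gripper_force: 0.0
```

Emit:
apply_moves(
  deltas=[
    [0.73, 0.547, -0.135, 0, 0, -0.084, 0.2],
    [0.73, 0.547, -0.135, 0, 0, -0.084, 0.2],
    [0.73, 0.547, -0.135, 0, 0, -0.084, 0.2],
    [0.73, 0.547, -0.135, 0, 0, -0.084, 0.2],
    [0.73, 0.547, -0.135, 0, 0, -0.084, 0.2],
    [0.73, 0.547, -0.135, 0, 0, -0.084, 0.2],
    [0.73, 0.547, -0.135, 0, 0, -0.084, 0.2],
    [0.73, 0.547, -0.135, 0, 0, -0.084, 0.2],
    [0.73, 0.547, -0.135, 0, 0, -0.084, 0.2],
    [0.73, 0.547, -0.135, 0, 0, -0.084, 0.2],
  ],
)

```text
time_s: 3.2
eef_pos: [0.5952, -0.2762, 0.1501]
eef_rot: [3.142, -0.0, 0.0]
contact_force: [-0.1, 0.1, 0.6]
opening: 0.0512
gripper_force: 0.0
```

Run:
```python
from h import *
im=np.load('side0.npz')['im']; d=np.load('side0.npz')['d']
c,s,m=blob(im,(10,220,150),(20,255,255),(245,270,265,290)); print(c,s,onz('side',*c,.081),onz('side',*c,.073))
im,d=grab_frame('side'); cv2.imwrite('pics/s1.png',cv2.resize(im[200:340,180:340],None,fx=4,fy=4,interpolation=2)[...,::-1])
```

```text
[253.18478261 279.0326087 ] [248 274  11  11  92] [ 0.59273691 -0.28054625  0.081     ] [ 0.59336049 -0.27529771  0.073     ]
```

View pics/s1.png

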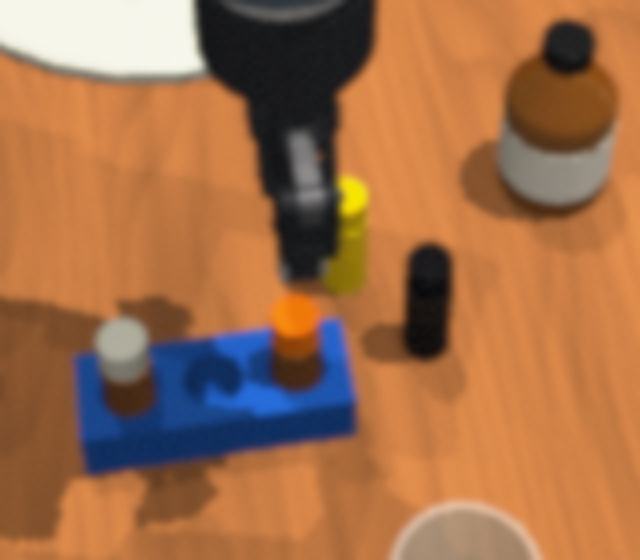

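The side crop shows the gripper over the orange cap at crop px (296,320), with the white vial and the look-alikes clear of it. Descending and gripping.

Emit:
apply_moves(
  deltas=[
    [-0.06, 0, -0.35, 0, 0, 0, 0.2],
    [0, 0, -0.35, 0, 0, 0, 0.2],
    [0, 0, -0.35, 0, 0, 0, 0.2],
    [0, 0, -0.35, 0, 0, 0, 0.2],
    [0, 0, -0.35, 0, 0, 0, 0.2],
    [0, 0, -0.35, 0, 0, 0, 0.2],
    [0, 0, -0.35, 0, 0, 0, 0.2],
    [0, 0, -0.35, 0, 0, 0, 0.2],
    [0, 0, -0.35, 0, 0, 0, 0.2],
    [0, 0, -0.35, 0, 0, 0, 0.2],
  ],
)

```text
time_s: 4.25
eef_pos: [0.5925, -0.2769, 0.0444]
eef_rot: [3.142, -0.0, 0.001]
contact_force: [0.2, 0.2, 0.2]
opening: 0.0514
gripper_force: 0.0
```

Emit:
apply_moves(
  deltas=[
    [0, 0, 0, 0, 0, 0, -1],
    [0, 0, 0, 0, 0, 0, -1],
    [0, 0, 0, 0, 0, 0, -1],
    [0, 0, 0, 0, 0, 0, -1],
    [0, 0, 0, 0, 0, 0, -1],
    [0, 0, 0, 0, 0, 0, -1],
    [0, 0, 0, 0, 0, 0, -1],
    [0, 0, 0, 0, 0, 0, -1],
    [0, 0, 0, 0, 0, 0, -1],
    [0, 0, 0, 0, 0, 0, -1],
  ],
)

```text
time_s: 5.25
eef_pos: [0.5925, -0.277, 0.0453]
eef_rot: [3.142, 0.0, 0.001]
contact_force: [-1.0, 0.7, -1.2]
opening: 0.0248
gripper_force: 30.7
```

Emit:
apply_moves(
  deltas=[
    [0, 0, 0.4, 0, 0, 0, -1],
    [0, 0, 0.5, 0, 0, 0, -1],
    [0, 0, 0.6, 0, 0, 0, -1],
    [0, 0, 0.6, 0, 0, 0, -1],
    [0, 0, 0.6, 0, 0, 0, -1],
    [0, 0, 0.6, 0, 0, 0, -1],
    [0, 0, 0.6, 0, 0, 0, -1],
    [0, 0, 0.6, 0, 0, 0, -1],
    [0, 0, 0.6, 0, 0, 0, -1],
    [0, 0, 0.57, 0, 0, 0, -1],
  ],
)

```text
time_s: 6.25
eef_pos: [0.5927, -0.277, 0.218]
eef_rot: [3.141, -0.002, 0.001]
contact_force: [-0.4, 0.2, -0.2]
opening: 0.0248
gripper_force: 30.8
```

Emit:
apply_moves(
  deltas=[
    [-0.15, 0.72, 0, 0, 0, 0, -1],
    [-0.15, 0.72, 0, 0, 0, 0, -1],
    [-0.15, 0.72, 0, 0, 0, 0, -1],
    [-0.15, 0.72, 0, 0, 0, 0, -1],
    [-0.15, 0.72, 0, 0, 0, 0, -1],
    [-0.15, 0.72, 0, 0, 0, 0, -1],
    [-0.15, 0.72, 0, 0, 0, 0, -1],
    [-0.15, 0.72, 0, 0, 0, 0, -1],
    [-0.15, 0.72, 0, 0, 0, 0, -1],
    [-0.15, 0.72, 0, 0, 0, 0, -1],
  ],
)

```text
time_s: 7.25
eef_pos: [0.5465, -0.059, 0.2154]
eef_rot: [-3.141, 0.001, 0.002]
contact_force: [0.9, -0.3, -0.5]
opening: 0.0247
gripper_force: 30.8
```

Emit:
apply_moves(
  deltas=[
    [-0.15, 0.72, 0, 0, 0, 0, -1],
    [-0.15, 0.72, 0, 0, 0, 0, -1],
    [-0.15, 0.72, 0, 0, 0, 0, -1],
    [-0.15, 0.72, 0, 0, 0, 0, -1],
    [-0.15, 0.72, 0, 0, 0, 0, -1],
    [-0.15, 0.72, 0, 0, 0, 0, -1],
    [-0.15, 0.72, 0, 0, 0, 0, -1],
    [-0.15, 0.72, 0, 0, 0, 0, -1],
    [-0.15, 0.72, 0, 0, 0, 0, -1],
    [-0.15, 0.72, 0, 0, 0, 0, -1],
  ],
)

```text
time_s: 8.25
eef_pos: [0.5011, 0.1566, 0.2154]
eef_rot: [3.141, 0.001, 0.002]
contact_force: [0.3, -0.3, -1.3]
opening: 0.0247
gripper_force: 30.8
```

Emit:
apply_moves(
  deltas=[
    [0, 0.07, -0.4, 0, 0, 0, -1],
    [0, 0, -0.4, 0, 0, 0, -1],
    [0, 0, -0.4, 0, 0, 0, -1],
    [0, 0, -0.4, 0, 0, 0, -1],
    [0, 0, -0.4, 0, 0, 0, -1],
    [0, 0, -0.3, 0, 0, 0, -1],
    [0, 0, -0.2, 0, 0, 0, -1],
    [0, 0, 0, 0, 0, 0, -1],
    [0, 0, 0, 0, 0, 0, -1],
    [0, 0, 0, 0, 0, 0, -1],
  ],
)

```text
time_s: 9.25
eef_pos: [0.503, 0.1573, 0.1409]
eef_rot: [-3.141, -0.001, 0.001]
contact_force: [-0.7, 1.4, -0.1]
opening: 0.0247
gripper_force: 30.8
```

Run:
```python
from h import *
im,d=grab_frame('side'); np.savez('side1.npz',im=im,d=d)
cv2.imwrite('pics/s2.png',cv2.resize(im[80:200,140:260],None,fx=5,fy=5,interpolation=2)[...,::-1])
p=get_state()['eef_pos']; print(p)
for X in ([p[0],p[1],.094],[.5008,.1588,.064],[.5008,.1588,.064+.0]): print(px('side',X), (np.array(px('side',X))-[140,80])*5)
```

```text
[0.50290479 0.15726929 0.14090327]
(np.float64(195.27658240227032), np.float64(142.71525851595567)) [276.38291201 313.57629258]
(np.float64(195.76086473609655), np.float64(151.1545666011992)) [278.80432368 355.77283301]
(np.float64(195.76086473609655), np.float64(151.1545666011992)) [278.80432368 355.77283301]
```

View pics/s2.png

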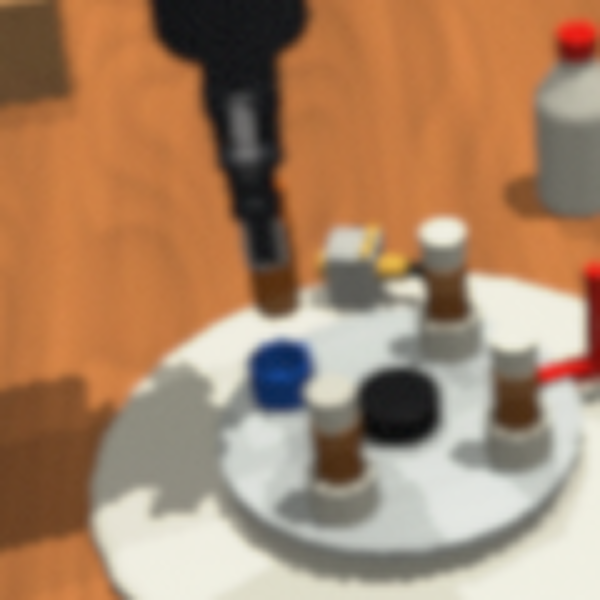

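Run:
```python
from h import *
im=np.load('side1.npz')['im'];
c,s,m=blob(im,(105,150,40),(125,255,255),(180,140,210,170)); print(c,s)
ys=np.argwhere(m)
for v in range(148,162): 
    u=ys[ys[:,0]==v][:,1]; 
    if len(u): print(v,u.min(),u.max(),end=' | ')
print()
for v in range(132,144): print(v,[tuple(int(q) for q in im[v,u]) for u in range(188,203)][::1] if v in(136,140) else '')
```

```text
[195.43298969 154.55670103] [191 149  10  12  97]
149 195 197 | 150 193 199 | 151 192 200 | 152 191 200 | 153 191 200 | 154 191 200 | 155 191 200 | 156 191 199 | 157 191 199 | 158 192 198 | 159 192 198 | 160 193 198 | 
132 
133 
134 
135 
136 [(197, 123, 67), (172, 105, 55), (130, 78, 38), (96, 55, 22), (87, 47, 14), (88, 49, 18), (88, 48, 15), (90, 49, 18), (90, 50, 16), (91, 49, 18), (105, 60, 26), (135, 84, 46), (172, 112, 69), (190, 129, 86), (190, 133, 92)]
137 
138 
139 
140 [(204, 132, 78), (196, 132, 85), (167, 116, 80), (123, 84, 55), (94, 60, 34), (91, 58, 30), (92, 60, 32), (94, 62, 33), (96, 63, 35), (99, 67, 40), (110, 83, 59), (143, 126, 106), (187, 177, 157), (206, 200, 181), (188, 185, 168)]
141 
142 
143
```

Emit:
apply_moves(
  deltas=[
    [-0.05, 0.04, -0.1, 0, 0, 0, -1],
    [0, 0, -0.2, 0, 0, 0, -1],
    [0, 0, -0.2, 0, 0, 0, -1],
    [0, 0, -0.2, 0, 0, 0, -1],
    [0, 0, -0.2, 0, 0, 0, -1],
    [0, 0, -0.2, 0, 0, 0, -1],
    [0, 0, -0.2, 0, 0, 0, -1],
    [0, 0, -0.2, 0, 0, 0, -1],
    [0, 0, -0.2, 0, 0, 0, -1],
    [0, 0, -0.15, 0, 0, 0, -1],
  ],
)

```text
time_s: 10.3
eef_pos: [0.5062, 0.16, 0.0898]
eef_rot: [-3.139, -0.01, 0.001]
contact_force: [-5.8, -4.3, 58.9]
opening: 0.0248
gripper_force: 52.1
```

Emit:
apply_moves(
  deltas=[
    [0, 0, 0.3, 0, 0, 0, -1],
    [0, 0, 0.3, 0, 0, 0, -1],
    [0, 0, 0.3, 0, 0, 0, -1],
    [0, 0, 0.3, 0, 0, 0, -1],
    [0, 0, 0.3, 0, 0, 0, -1],
    [0, 0, 0.1, 0, 0, 0, -1],
    [0, 0, 0, 0, 0, 0, -1],
    [0, 0, 0, 0, 0, 0, -1],
    [0, 0, 0, 0, 0, 0, -1],
    [0, 0, 0, 0, 0, 0, -1],
  ],
)

```text
time_s: 11.3
eef_pos: [0.5008, 0.1583, 0.1325]
eef_rot: [3.141, 0.001, 0.001]
contact_force: [-0.0, 0.1, -0.7]
opening: 0.0248
gripper_force: 46.3
```

Run:
```python
from h import *
im,d=grab_frame('side'); np.savez('side2.npz',im=im,d=d)
im2,d2=grab_frame('top'); np.savez('top2.npz',im=im2,d=d2)
cv2.imwrite('pics/s3.png',np.hstack([cv2.resize(im[100:180,160:240],None,fx=5,fy=5,interpolation=2),cv2.resize(im2[200:264,168:232],(400,400),interpolation=2)])[...,::-1])
s=get_state();p=s['eef_pos']; print(p,s['eef_rot'],s['contact_force'])
for X in ([p[0],p[1],p[2]-.0393],[.5008,.1588,.064]): print(px('side',X), (np.array(px('side',X))-[160,100])*5)
```

```text
[0.50086532 0.1582939  0.13258762] [3.14145019e+00 5.24479477e-04 7.14945313e-04] [ 0.13395196  0.00884841 -0.88797076]
(np.float64(194.52396531715465), np.float64(142.77459789412666)) [172.61982659 213.87298947]
(np.float64(195.76086473609655), np.float64(151.1545666011992)) [178.80432368 255.77283301]
```

View pics/s3.png

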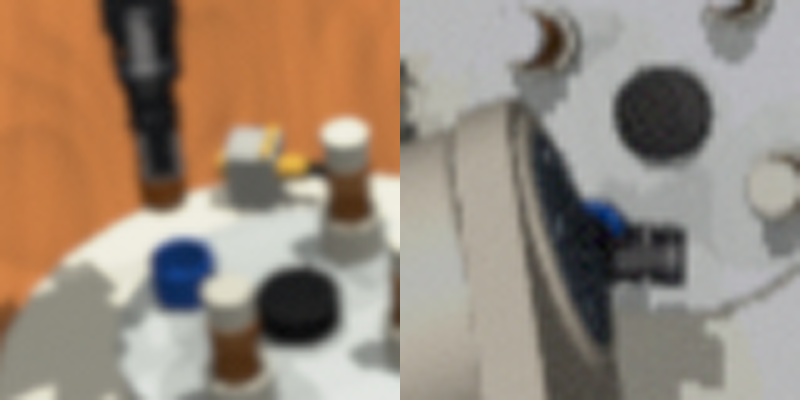

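The vial touched the cup rim and slid up a few millimetres in the grip; it is still held (side panel: bottom at 162,205; cup at 183,270). I'll measure cup and vial more carefully with silhouette fits.

```bash
cat > fit.py <<'E'
from h import *
from scipy.optimize import minimize
def soft(cam,x,y,r,z0,z1,box,S=8):
    a=np.linspace(0,2*np.pi,48); pts=np.array([px(cam,(x+r*np.cos(t),y+r*np.sin(t),z)) for z in(z0,z1) for t in a])
    x0,y0,x1,y1=box; m=np.zeros(((y1-y0)*S,(x1-x0)*S),np.float32)
    cv2.fillConvexPoly(m,cv2.convexHull((((pts-[x0,y0])+.5)*S*16).astype(np.int32)),1,shift=4)
    return cv2.GaussianBlur(cv2.resize(m,(x1-x0,y1-y0),interpolation=cv2.INTER_AREA),(0,0),.6)
def fit(cam,f,g,r,z0,z1,box):
    # f: soft membership image; optimise x,y
    t=f[box[1]:box[3],box[0]:box[2]]
    c=lambda q:((soft(cam,q[0],q[1],r,z0,z1,box)-t)**2).sum()
    b=min(((c((g[0]+i*.002,g[1]+j*.002)),i,j) for i in range(-4,5) for j in range(-4,5)))
    o=minimize(c,[g[0]+b[1]*.002,g[1]+b[2]*.002],method='Nelder-Mead',options=dict(initial_simplex=np.array([[0,0],[.001,0],[0,.001]])+[g[0]+b[1]*.002,g[1]+b[2]*.002],xatol=1e-5))
    return np.round(o.x,4),round(o.fun,2),round(c(g),2)
def blue(im): i=im.astype(np.float32); return np.clip((i[...,2]-i[...,0])/45,0,1)
E
python3 - <<'E'
from fit import *
T=np.load('top0.npz')['im'];S=np.load('side0.npz')['im']; S2=np.load('side2.npz')['im'];S1=np.load('side1.npz')['im']
for n,c,I,b in(('top','top',T,(185,225,212,250)),('s0','side',S,(182,140,212,168)),('s1','side',S1,(182,143,212,168)),('s2','side',S2,(182,145,212,163))):
    print('cup',n,fit(c,blue(I),(.5008,.1588),.0185,.038,.064,b))
# rack as check, and caps: orange membership
o=lambda im:np.clip((im[...,0].astype(float)-2.2*im[...,2]-40)/40,0,1).astype(np.float32)*(im[...,0]>110)
for n,c,I,b in(('top','top',T,(334,197,348,212)),('side','side',S,(242,268,266,288))):
    for h in(.010,.012,.014,.016): print('cap',n,h,fit(c,o(I),(.593,-.277),.013,.081-h,.081,b))
# held vial silhouette vs hand in side1/side2: edges by row
for nm,I,rows in(('s1',S1,range(134,142)),('s2',S2,range(136,141))):
    for v in rows:
        g=I[v,180:212].astype(float).sum(1); lo=g[12:17].min(); th=(lo+420)/2
        k=np.where(g<th)[0]; k=k[(k>6)&(k<24)]
        if len(k)==0: continue
        a,b=k[0],k[-1]; L=a-(th-g[a])/(g[a-1]-g[a]); R=b+(th-g[b])/(g[b+1]-g[b]); print(nm,v,round(180+L,2),round(180+R,2),round(180+(L+R)/2,2))
E
```

```text
Traceback (most recent call last):
  File "fit.py", line 12, in fit
    b=min(((c((g[0]+i*.002,g[1]+j*.002)),i,j) for i in range(-4,5) for j in range(-4,5)))
  File "fit.py", line 12, in <genexpr>
    b=min(((c((g[0]+i*.002,g[1]+j*.002)),i,j) for i in range(-4,5) for j in range(-4,5)))
            ~^^^^^^^^^^^^^^^^^^^^^^^^^^^
  File "fit.py", line 11, in <lambda>
    c=lambda q:((soft(cam,q[0],q[1],r,z0,z1,box)-t)**2).sum()
                 ~~~~^^^^^^^^^^^^^^^^^^^^^^^^^^^
  File "fit.py", line 4, in soft
    a=np.linspace(0,2*np.pi,48); pts=np.array([px(cam,(x+r*np.cos(t),y+r*np.sin(t),z)) for z in(z0,z1) for t in a])
                                               ~~^^^^^^^^^^^^^^^^^^^^^^^^^^^^^^^^^^^^^
  File "h.py", line 8, in px
    c=camera_info(cam); p=c['R']@np.array(X)+c['t']; return c['fx']*p[0]/p[2]+c['cx'],c['fy']*p[1]/p[2]+c['cy']
ValueError: time passes only in moves, steps and waits
```

```bash
sed -i 's/^from workcell import \*/from workcell import *\nimport workcell, functools\ncamera_info=functools.lru_cache(None)(workcell.camera_info)/' h.py
cat > f2.py <<'E'
from fit import *
T=np.load('top0.npz')['im'];S=np.load('side0.npz')['im']; S2=np.load('side2.npz')['im'];S1=np.load('side1.npz')['im']
for n,c,I,b in(('top','top',T,(185,225,212,250)),('s0','side',S,(182,140,212,168)),('s1','side',S1,(182,143,212,168)),('s2','side',S2,(182,145,212,163))):
    print('cup',n,fit(c,blue(I),(.5008,.1588),.0185,.038,.064,b))
o=lambda im:np.clip((im[...,0].astype(float)-2.2*im[...,2]-40)/40,0,1).astype(np.float32)*(im[...,0]>110)
for n,c,I,b in(('top','top',T,(334,197,348,212)),('side','side',S,(242,268,266,288))):
    for h in(.012,.016): print('cap',n,h,fit(c,o(I),(.593,-.277),.013,.081-h,.081,b))
for nm,I,rows in(('s1',S1,range(134,142)),('s2',S2,range(136,141))):
    for v in rows:
        g=I[v,180:212].astype(float).sum(1); lo=g[12:17].min(); th=(lo+420)/2
        k=np.where(g<th)[0]; k=k[(k>6)&(k<24)]
        if len(k)==0: continue
        a,b=k[0],k[-1]; L=a-(th-g[a])/(g[a-1]-g[a]); R=b+(th-g[b])/(g[b+1]-g[b]); print(nm,v,round(180+L,2),round(180+R,2),round(180+(L+R)/2,2))
E
python3 f2.py
```

```text
cup top (array([0.5006, 0.1622]), np.float64(5.65), np.float32(16.03))
cup s0 (array([0.4997, 0.1615]), np.float64(15.99), np.float32(19.27))
cup s1 (array([0.4998, 0.1603]), np.float64(17.13), np.float32(19.02))
cup s2 (array([0.5004, 0.1624]), np.float64(21.86), np.float32(25.58))
cap top 0.012 (array([ 0.5939, -0.2763]), np.float64(13.68), np.float32(14.49))
cap top 0.016 (array([ 0.5941, -0.2764]), np.float64(15.76), np.float32(16.46))
cap side 0.012 (array([ 0.5928, -0.2771]), np.float64(45.01), np.float32(45.36))
cap side 0.016 (array([ 0.5929, -0.2761]), np.float64(42.98), np.float32(44.38))
s1 134 189.35 199.13 194.24
s1 135 189.43 199.2 194.32
s1 136 189.56 199.22 194.39
s1 137 189.71 198.9 194.31
s1 138 189.85 198.54 194.2
s1 139 190.17 198.37 194.27
s1 140 190.63 198.39 194.51
s1 141 191.52 198.07 194.79
s2 136 186.87 196.88 191.87
s2 137 187.07 196.63 191.85
s2 138 187.3 196.17 191.73
s2 139 187.44 195.7 191.57
s2 140 187.78 195.15 191.47
```

Run:
```python
from h import *
for n,p in(('s1',(.5029,.1573,.1409)),('s2',(.5009,.1583,.1326))):
    for dz in(.01,0,-.01,-.02,-.03,-.039): print(n,dz,np.round(px('side',(p[0],p[1],p[2]+dz)),2))
im=np.load('side2.npz')['im']; i1=np.load('side1.npz')['im']
a=[cv2.resize(q[115:155,175:215],None,fx=10,fy=10,interpolation=2) for q in(i1,im)]
cv2.imwrite('pics/s4.png',np.hstack(a)[...,::-1])
```

```text
s1 0.01 [192.69 125.28]
s1 0 [193.16 128.43]
s1 -0.01 [193.62 131.55]
s1 -0.02 [194.08 134.62]
s1 -0.03 [194.53 137.66]
s1 -0.039 [194.93 140.36]
s2 0.01 [192.29 127.75]
s2 0 [192.76 130.88]
s2 -0.01 [193.22 133.96]
s2 -0.02 [193.67 137.  ]
s2 -0.03 [194.12 140.01]
s2 -0.039 [194.52 142.68]
```

View pics/s4.png

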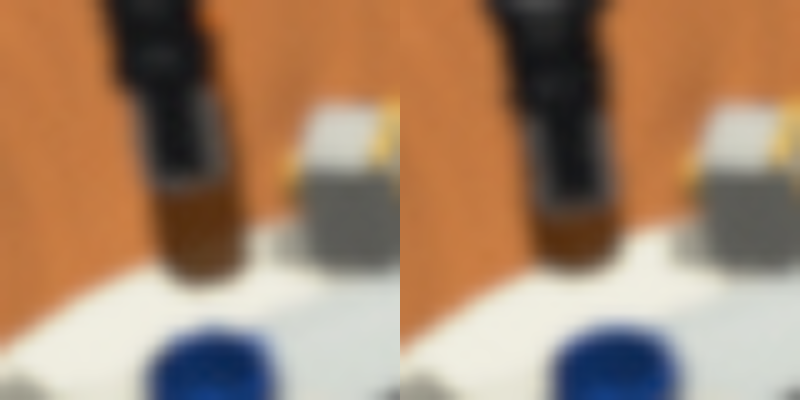

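Emit:
apply_moves(
  deltas=[
    [0.1, 0.12, 0, 0, 0, 0, -1],
    [0, 0, 0, 0, 0, 0, -1],
    [0, 0, 0, 0, 0, 0, -1],
    [0, 0, 0, 0, 0, 0, -1],
    [0, 0, 0, 0, 0, 0, -1],
    [0, 0, -0.15, 0, 0, 0, -1],
    [0, 0, -0.15, 0, 0, 0, -1],
    [0, 0, -0.15, 0, 0, 0, -1],
    [0, 0, 0, 0, 0, 0, -1],
    [0, 0, 0, 0, 0, 0, -1],
  ],
  squeeze=25,
)

```text
time_s: 12.4
eef_pos: [0.5039, 0.1619, 0.1191]
eef_rot: [3.141, 0.0, 0.001]
contact_force: [0.3, -0.7, -1.5]
opening: 0.0244
gripper_force: 46.3
```

```bash
cat > m.py <<'E'
from fit import *
im,d=grab_frame('side'); np.savez('side3.npz',im=im,d=d)
ps=[]
ps=[get_state()['eef_pos']]; p=np.mean(ps,0); print(p)
print('cup',fit('side',blue(im),(.5008,.1608),.0185,.038,.064,(182,143,212,163)))
# vial: amber membership, hue orange-brown & dark
for v in range(134,152):
    r=im[v,180:212].astype(float); g=r.sum(1); print(v,' '.join('%d'%x for x in g[4:24]))
for dz in(0,-.01,-.02,-.028): print(dz,np.round(px('side',(p[0],p[1],p[2]+dz)),2))
E
python3 m.py
```

```text
[0.50401778 0.16196666 0.11930718]
cup (array([0.5006, 0.162 ]), np.float64(23.53), np.float32(24.35))
134 389 393 388 375 332 263 211 164 101 73 77 111 185 257 320 368 384 382 368 335
135 392 392 389 382 336 270 219 165 110 77 78 102 167 248 319 371 392 384 375 351
136 390 394 394 387 341 274 226 180 121 84 81 105 152 239 324 388 413 422 421 399
137 394 394 399 385 345 279 232 193 140 106 110 127 170 245 348 441 495 502 480 453
138 392 392 398 387 347 281 231 200 172 150 156 169 191 261 391 520 597 588 521 472
139 394 395 392 386 347 276 217 198 192 186 192 201 212 271 417 572 647 627 535 475
140 395 398 398 394 362 293 215 185 189 191 197 202 208 265 410 573 657 641 552 495
141 395 404 420 438 419 352 250 188 179 191 192 193 204 260 400 570 661 660 609 566
142 418 449 494 537 535 460 324 218 190 193 194 199 210 271 411 576 668 686 675 664
143 497 551 604 642 644 571 414 274 215 203 203 213 236 324 464 612 683 698 697 694
144 604 650 679 691 686 641 520 386 298 275 267 286 339 442 565 658 692 699 698 694
145 679 692 698 702 697 680 631 542 478 442 428 447 494 574 649 683 691 688 679 675
146 699 702 703 701 702 698 683 659 631 588 554 561 580 610 647 661 662 657 654 647
147 702 703 701 702 702 700 693 673 637 575 519 494 483 490 514 540 564 594 622 634
148 702 703 703 703 700 692 667 597 505 420 359 322 300 301 322 360 424 509 585 630
149 703 703 703 701 695 671 583 447 328 252 210 188 178 174 179 216 288 405 524 606
150 700 703 700 694 680 620 471 302 196 170 160 149 152 142 150 152 205 319 460 570
151 691 693 691 685 655 558 382 222 157 151 154 153 151 144 145 146 181 268 396 523
0 [194.49 134.  ]
-0.01 [194.93 137.03]
-0.02 [195.37 140.02]
-0.028 [195.72 142.39]
```

Emit:
apply_moves(
  deltas=[
    [0.08, 0, -0.1, 0, 0, 0, -1],
    [0, 0, -0.15, 0, 0, 0, -1],
    [0, 0, -0.15, 0, 0, 0, -1],
    [0, 0, -0.15, 0, 0, 0, -1],
    [0, 0, -0.15, 0, 0, 0, -1],
    [0, 0, -0.1, 0, 0, 0, -1],
    [0, 0, -0.1, 0, 0, 0, -1],
    [0, 0, -0.1, 0, 0, 0, -1],
    [0, 0, 0, 0, 0, 0, -1],
    [0, 0, 0, 0, 0, 0, -1],
  ],
)

```text
time_s: 13.45
eef_pos: [0.506, 0.1621, 0.0892]
eef_rot: [-3.141, 0.001, 0.001]
contact_force: [-1.2, 2.2, -2.6]
opening: 0.025
gripper_force: 45.7
```

Run:
```python
from fit import *
s=get_state(); print(s['eef_pos'],s['contact_force'])
im,d=grab_frame('side')
for v in range(140,156): print(v,' '.join('%d'%x for x in im[v,184:206].astype(int).sum(1)))
```

```text
[0.50599934 0.16208412 0.08916467] [-1.23351558  2.23452145 -2.56766597]
140 392 394 398 409 415 400 342 251 188 136 91 65 79 125 237 394 540 594 545 491 460 406
141 394 404 421 448 482 496 444 323 223 156 98 68 76 119 229 378 536 617 601 567 536 492
142 419 450 497 546 590 603 540 379 240 166 110 69 75 118 217 369 541 650 671 664 643 612
143 500 554 607 649 669 665 585 415 255 173 105 72 79 108 202 358 542 664 694 695 687 674
144 607 652 678 693 698 683 611 437 278 192 126 80 71 98 185 340 527 659 694 694 688 678
145 679 694 700 703 701 689 626 464 303 206 133 88 80 99 175 319 506 642 678 674 665 656
146 698 700 703 703 702 689 631 475 313 215 150 107 112 128 180 305 468 598 646 648 643 643
147 704 704 703 703 701 690 634 484 309 211 168 150 146 156 187 270 404 536 610 633 641 641
148 702 703 703 703 700 688 623 465 287 188 168 161 163 156 170 217 334 471 576 627 641 645
149 697 698 702 701 695 667 562 389 227 151 143 140 143 139 139 168 253 389 523 606 639 644
150 664 675 691 694 681 618 463 288 168 124 125 132 128 123 130 144 198 315 455 570 626 642
151 559 600 654 675 655 555 382 217 141 116 118 121 123 127 131 145 183 270 397 527 606 638
152 458 497 580 637 624 520 346 193 143 131 128 130 128 133 144 161 194 250 364 495 593 630
153 424 448 513 577 581 493 341 196 154 152 150 144 144 152 172 194 205 246 340 476 571 611
154 416 421 452 483 489 430 309 199 164 162 168 164 158 165 191 210 221 261 351 474 565 603
155 410 415 422 425 417 369 273 190 161 162 162 162 163 168 176 208 265 356 448 536 599 630
```

Emit:
apply_moves(
  deltas=[
    [0, 0, -0.05, 0, 0, 0, -1],
    [0, 0, -0.05, 0, 0, 0, -1],
    [0, 0, -0.05, 0, 0, 0, -1],
    [0, 0, -0.05, 0, 0, 0, -1],
    [0, 0, 0, 0, 0, 0, -1],
    [0, 0, 0, 0, 0, 0, -1],
    [0, 0, 0, 0, 0, 0, -1],
    [0, 0, 0, 0, 0, 0, -1],
    [0, 0, 0, 0, 0, 0, -1],
    [0, 0, 0, 0, 0, 0, -1],
  ],
)

```text
time_s: 14.5
eef_pos: [0.5061, 0.1622, 0.0832]
eef_rot: [-3.141, 0.001, 0.001]
contact_force: [-3.0, 3.9, -1.2]
opening: 0.0248
gripper_force: 45.7
```

Emit:
apply_moves(
  deltas=[
    [-0.03, 0.04, 0, 0, 0, 0, -1],
    [0, 0, -0.05, 0, 0, 0, -1],
    [0, 0, -0.05, 0, 0, 0, -1],
    [0, 0, -0.05, 0, 0, 0, -1],
    [0, 0, -0.05, 0, 0, 0, -1],
    [0, 0, 0, 0, 0, 0, -1],
    [0, 0, 0, 0, 0, 0, -1],
    [0, 0, 0, 0, 0, 0, -1],
    [0, 0, 0, 0, 0, 0, -1],
    [0, 0, 0, 0, 0, 0, -1],
  ],
)

```text
time_s: 15.5
eef_pos: [0.5056, 0.1632, 0.0774]
eef_rot: [-3.142, -0.0, 0.001]
contact_force: [0.4, 0.3, -0.3]
opening: 0.0245
gripper_force: 45.7
```

Emit:
apply_moves(
  deltas=[
    [0, 0, -0.05, 0, 0, 0, -1],
    [0, 0, -0.05, 0, 0, 0, -1],
    [0, 0, -0.05, 0, 0, 0, -1],
    [0, 0, -0.05, 0, 0, 0, -1],
    [0, 0, 0, 0, 0, 0, -1],
    [0, 0, 0, 0, 0, 0, -1],
    [0, 0, 0, 0, 0, 0, -1],
    [0, 0, 0, 0, 0, 0, -1],
    [0, 0, 0, 0, 0, 0, -1],
    [0, 0, 0, 0, 0, 0, -1],
  ],
)

```text
time_s: 16.5
eef_pos: [0.5055, 0.1631, 0.0714]
eef_rot: [3.142, -0.0, 0.001]
contact_force: [-0.1, 0.4, -0.3]
opening: 0.0249
gripper_force: 45.7
```

Emit:
apply_moves(
  deltas=[
    [0, 0, -0.03, 0, 0, 0, -1],
    [0, 0, 0, 0, 0, 0, -1],
    [0, 0, 0, 0, 0, 0, -0.3],
    [0, 0, 0, 0, 0, 0, -0.2],
    [0, 0, 0, 0, 0, 0, 0],
    [0, 0, 0, 0, 0, 0, 0.1],
    [0, 0, 0, 0, 0, 0, 0.15],
    [0, 0, 0, 0, 0, 0, 0.15],
    [0, 0, 0, 0, 0, 0, 0.15],
    [0, 0, 0, 0, 0, 0, 0.15],
  ],
)

```text
time_s: 17.5
eef_pos: [0.5055, 0.1632, 0.0705]
eef_rot: [-3.142, -0.0, 0.001]
contact_force: [0.1, 0.3, 0.7]
opening: 0.0492
gripper_force: 0.0
```

Emit:
apply_moves(
  deltas=[
    [0, 0, 0.2, 0, 0, 0, 0.15],
    [0, 0, 0.4, 0, 0, 0, 0.15],
    [0, 0, 0.6, 0, 0, 0, 0.15],
    [0, 0, 0.6, 0, 0, 0, 0.15],
    [0, 0, 0.6, 0, 0, 0, 0.15],
    [0, 0, 0.6, 0, 0, 0, 0.15],
    [0, 0, 0.6, 0, 0, 0, 0.15],
    [0, 0, 0, 0, 0, 0, 0.15],
    [0, 0, 0, 0, 0, 0, 0.15],
    [0, 0, 0, 0, 0, 0, 0.15],
  ],
)

```text
time_s: 18.5
eef_pos: [0.505, 0.163, 0.1779]
eef_rot: [3.141, 0.001, 0.001]
contact_force: [-0.8, 0.5, -0.2]
opening: 0.0489
gripper_force: 0.0
```

Run:
```python
from fit import *
im,d=grab_frame('side'); np.savez('side4.npz',im=im,d=d); im2,d2=grab_frame('top'); np.savez('top4.npz',im=im2,d=d2)
cv2.imwrite('pics/s5.png',np.hstack([cv2.resize(im[100:180,170:250],(400,400),interpolation=2),cv2.resize(im2[160:250,150:240],(400,400),interpolation=2)])[...,::-1])
```

```text
(no output)
```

View pics/s5.png

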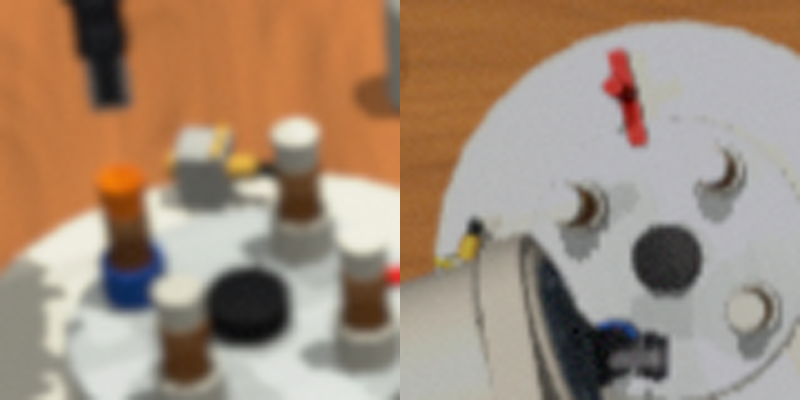

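Side panel: the orange-capped vial stands upright in the blue cup (123,230). Top panel: red post and spoke at (625,95), plunger tip at (475,228). Next, fit the axis, the post angle and the plunger tip.

```bash
cat > f3.py <<'E'
from fit import *
T0=np.load('top0.npz')['im'];T=np.load('top4.npz')['im'];S=np.load('side4.npz')['im']
b=(150,155,275,280); print(fit('top',np.clip((T0[...,2].astype(np.float32)-95)/40,0,1),(.5615,.1245),.172,0,.014,b))
red=lambda im:np.clip((im[...,0].astype(np.float32)-np.maximum(im[...,1],im[...,2])-30)/60,0,1)*(im[...,1]<75)
def post(cam,im,A,box,thr=1,S_=8):
    t=red(im)[box[1]:box[3],box[0]:box[2]]; x0,y0,x1,y1=box
    def r(a):
        u=np.array([np.cos(a),np.sin(a)]);n=np.array([-u[1],u[0]]); m=np.zeros(((y1-y0)*S_,(x1-x0)*S_),np.float32)
        c=A+.118*u; P1=[(*(c+.007*np.array([np.cos(k),np.sin(k)])),z) for z in(.042,.104) for k in np.linspace(0,6.28,24)]
        P2=[(*(A+rr*u+s*.0065*n),.042) for rr in(.086,.152) for s in(-1,1)]
        for Q in(P1,P2): cv2.fillConvexPoly(m,cv2.convexHull((((np.array([px(cam,q) for q in Q])-[x0,y0])+.5)*S_*16).astype(np.int32)),1,shift=4)
        return ((cv2.GaussianBlur(cv2.resize(m,(x1-x0,y1-y0),interpolation=cv2.INTER_AREA),(0,0),.6)-t)**2).sum()
    a=np.arange(.1,.45,.01); c=[r(q) for q in a]; return round(a[np.argmin(c)],3),min(c),t.sum()
for A in((.5615,.1235),(.5615,.1255)): 
    A=np.array(A); print(A,post('top',T0,A,(183,160,216,205)),post('top',T,A,(183,160,216,205)),post('side',S,A,(235,125,280,165)))
# stop block: yellow/dark tip
g=T0[203:222,158:176].astype(int)
for v in range(203,222): print(v,' '.join('%3d,%3d'%(p[0],p[2]) for p in T0[v,160:174].astype(int)))
for z in (.028,.034): print(onz('top',167,208,z))
E
python3 f3.py
```

```text
(array([0.5619, 0.1261]), np.float64(554.37), np.float32(575.68))
[0.5615 0.1235] (np.float64(0.29), np.float32(19.046017), np.float32(69.5)) (np.float64(0.27), np.float32(20.350046), np.float32(68.61667)) (np.float64(0.22), np.float32(45.55482), np.float32(129.78334))
[0.5615 0.1255] (np.float64(0.27), np.float32(19.185703), np.float32(69.5)) (np.float64(0.25), np.float32(20.39399), np.float32(68.61667)) (np.float64(0.2), np.float32(46.818787), np.float32(129.78334))
203 171,138 179,172 181,179 179,179 180,183 180,181 180,181 181,181 180,181 179,181 181,181 181,182 180,182 181,183
204 177,158 179,175 181,181 183,182 182,182 182,183 181,182 179,181 179,179 180,183 180,182 182,184 181,183 180,182
205 178,166 180,177 181,180 181,181 182,181 181,181 180,180 179,180 180,182 181,181 181,182 181,182 180,182 181,182
206 178,168 180,177 179,179 179,181 181,182 180,182 181,181 180,182 182,182 180,181 180,182 179,181 180,181 181,182
207 180,171 179,178 182,181 179,181 180,181 181,183 177,178 178,179 179,180 181,181 179,179 181,181 180,179 181,182
208 180,172 182,181 180,181 180,181 180,180 173
[... 946 characters left out ...]
52 103, 88 133,122 173,158 178,167 180,179 181,183
217 154,149 143,131 140,108 161, 72 177, 65 170, 54 146, 45 103, 54 102, 93 133,120 174,161 177,166 179,180 180,180
218 155, 96 149,108 156,116 162,125 156, 85 146, 75 128, 68  96, 69 106, 98 145,131 165,152 177,162 178,171 179,172
219 162, 68 174, 92 177, 99 168,103 160, 80 156,112 152,130 126,114  93, 86 120,110 142,128 172,159 178,165 177,165
220 170,139 177,137 177,114 165, 83 169, 75 170, 88 174,117 132, 95  81, 70  72, 68 117,103 173,158 176,162 176,162
221 175,166 177,166 176,156 170,147 171,139 166,117 170,113 117, 68  67, 56  66, 61 112,103 172,158 175,162 178,164
[0.59391693 0.26309392 0.028     ]
[0.59368762 0.26158151 0.034     ]
```

Emit:
apply_moves(
  deltas=[
    [0.4, -0.08, 0, 0, 0, 0.8, -1],
    [0.4, -0.08, 0, 0, 0, 0.8, -1],
    [0.4, -0.08, 0, 0, 0, 0.8, -1],
    [0.4, -0.08, 0, 0, 0, 0.8, -1],
    [0.4, -0.08, 0, 0, 0, 0.8, -1],
    [0.4, -0.08, 0, 0, 0, 0.8, -1],
    [0.4, -0.08, 0, 0, 0, 0.8, -1],
    [0.4, -0.08, 0, 0, 0, 0.8, -1],
    [0.4, -0.08, 0, 0, 0, 0.8, -1],
    [0.4, -0.08, 0, 0, 0, 0.8, -1],
  ],
)

```text
time_s: 19.6
eef_pos: [0.6256, 0.139, 0.1774]
eef_rot: [-3.14, 0.001, 1.206]
contact_force: [0.1, 0.6, -0.4]
opening: -0.0001
gripper_force: 0.0
```

Emit:
apply_moves(
  deltas=[
    [0.4, -0.09, 0, 0, 0, 0.82, -1],
    [0.4, -0.09, 0, 0, 0, 0.82, -1],
    [0.4, -0.09, 0, 0, 0, 0.82, -1],
    [0.4, -0.09, 0, 0, 0, 0.82, -1],
    [0.35, -0.09, 0, 0, 0, 0.82, -1],
    [0, 0, -0.8, 0, 0, 0, -1],
    [0, 0, -0.8, 0, 0, 0, -1],
    [0, 0, -0.8, 0, 0, 0, -1],
    [0, 0, -0.8, 0, 0, 0, -1],
    [0, 0, -0.8, 0, 0, 0, -1],
  ],
)

```text
time_s: 20.6
eef_pos: [0.6834, 0.1256, 0.0564]
eef_rot: [-3.14, -0.0, 1.816]
contact_force: [-0.5, 0.7, -0.1]
opening: -0.0002
gripper_force: 0.0
```

```bash
cat > tip.py <<'E'
import numpy as np,sys
A=np.array([.5617,.1255])
def T(a,s=.018,r=.118): u=np.array([np.cos(a),np.sin(a)]);t=np.array([-u[1],u[0]]); return A+r*u-s*t
# from a0,s0 to a1,s1 in n rows : units per row
E
python3 - <<'E'
from tip import *
from workcell import get_state
s=get_state(); print(s['eef_pos'],s['eef_rot'],s['contact_force'],s['q'])
p=s['eef_pos'][:2]
a=np.linspace(.25,1.2,21); W=np.array([T(x) for x in a]); print(np.round(W[0]-p,4)); print(np.round(np.diff(W,axis=0)/.03,3).tolist(),.95/20/.15)
E
```

```text
[0.68336784 0.12555598 0.05644751] [-3.14001040e+00 -1.25045031e-04  1.81584482e+00] [-0.45393154  0.72387841 -0.11585367] [ 1.79535321e-01  6.43395711e-01  1.58765624e+00  2.67984890e-05
  9.12127749e-01 -6.55296944e-02]
[-0.0029  0.0117]
[[-0.023, 0.188], [-0.032, 0.186], [-0.041, 0.185], [-0.049, 0.182], [-0.058, 0.18], [-0.067, 0.177], [-0.075, 0.174], [-0.083, 0.17], [-0.091, 0.166], [-0.099, 0.161], [-0.106, 0.156], [-0.114, 0.151], [-0.121, 0.145], [-0.127, 0.14], [-0.134, 0.133], [-0.14, 0.127], [-0.146, 0.12], [-0.151, 0.113], [-0.157, 0.106], [-0.162, 0.098]] 0.3166666666666667
```

Emit:
apply_moves(
  deltas=[
    [-0.02, 0.1, 0, 0, 0, 0, -1],
    [-0.02, 0.1, 0, 0, 0, 0, -1],
    [-0.03, 0.1, 0, 0, 0, 0, -1],
    [-0.03, 0.1, 0, 0, 0, 0, -1],
    [-0.02, 0.19, 0, 0, 0, 0.32, -1],
    [-0.03, 0.19, 0, 0, 0, 0.32, -1],
    [-0.04, 0.185, 0, 0, 0, 0.32, -1],
    [-0.05, 0.18, 0, 0, 0, 0.32, -1],
    [-0.06, 0.18, 0, 0, 0, 0.32, -1],
    [-0.07, 0.175, 0, 0, 0, 0.31, -1],
  ],
)

```text
time_s: 21.6
eef_pos: [0.6738, 0.171, 0.0599]
eef_rot: [3.139, 0.001, 2.104]
contact_force: [0.9, -2.4, 0.1]
opening: -0.0002
gripper_force: 0.0
```

```bash
python3 - <<'E'
from f3 import *
E
python3 - <<'E'
import sys; sys.argv=['x']
import io,contextlib
sys.path.insert(0,'.')
with contextlib.redirect_stdout(io.StringIO()):
    from f3 import *
im,d=grab_frame('side'); A=np.array([.5617,.1255]); print('side now .53?')
s=red(im); 
i2,_=grab_frame('top'); s2=red(i2)
for c,q in(('side',s),('top',s2)):
    v,u=np.where(q>.5); k=(u>150)&(u<290)&(v>100)&(v<220); print(c,k.sum(),u[k].mean(),v[k].mean(),onz(c,u[k].mean(),v[k].mean(),.06))
st=get_state(); print(st['eef_pos'],st['contact_force'])
E
```

```text
(array([0.5619, 0.1261]), np.float64(554.37), np.float32(575.68))
[0.5615 0.1235] (np.float64(0.29), np.float32(19.046017), np.float32(69.5)) (np.float64(0.27), np.float32(20.350046), np.float32(68.61667)) (np.float64(0.22), np.float32(45.55482), np.float32(129.78334))
[0.5615 0.1255] (np.float64(0.27), np.float32(19.185703), np.float32(69.5)) (np.float64(0.25), np.float32(20.39399), np.float32(68.61667)) (np.float64(0.2), np.float32(46.818787), np.float32(129.78334))
203 171,138 179,172 181,179 179,179 180,183 180,181 180,181 181,181 180,181 179,181 181,181 181,182 180,182 181,183
204 177,158 179,175 181,181 183,182 182,182 182,183 181,182 179,181 179,179 180,183 180,182 182,184 181,183 180,182
205 178,166 180,177 181,180 181,181 182,181 181,181 180,180 179,180 180,182 181,181 181,182 181,182 180,182 181,182
206 178,168 180,177 179,179 179,181 181,182 180,182 181,181 180,182 182,182 180,181 180,182 179,181 180,181 181,182
207 180,171 179,178 182,181 179,181 180,181 181,183 177,178 178,179 179,180 181,181 179,179 181,181 180,179 181,182
208 180,172 182,181 180,181 180,181 180,180 173
[... 1226 characters left out ...]
72
219 162, 68 174, 92 177, 99 168,103 160, 80 156,112 152,130 126,114  93, 86 120,110 142,128 172,159 178,165 177,165
220 170,139 177,137 177,114 165, 83 169, 75 170, 88 174,117 132, 95  81, 70  72, 68 117,103 173,158 176,162 176,162
221 175,166 177,166 176,156 170,147 171,139 166,117 170,113 117, 68  67, 56  66, 61 112,103 172,158 175,162 178,164
[0.59391693 0.26309392 0.028     ]
[0.59368762 0.26158151 0.034     ]
side now .53?
side 57 228.52631578947367 145.8421052631579 [0.59162332 0.17105029 0.06      ]
top 0 nan nan [nan nan nan]
[0.67336061 0.17149818 0.05971348] [-0.29189684 -0.12784247  0.12593893]<stdin>:10: RuntimeWarning: Mean of empty slice.
  ret = ret.dtype.type(ret / rcount)
```

Contact with the post is felt (about 2.5 N, just the turning friction). Continuing round.

Emit:
apply_moves(
  deltas=[
    [-0.075, 0.174, 0, 0, 0, 0.32, -1],
    [-0.083, 0.17, 0, 0, 0, 0.32, -1],
    [-0.091, 0.166, 0, 0, 0, 0.32, -1],
    [-0.099, 0.161, 0, 0, 0, 0.32, -1],
    [-0.106, 0.156, 0, 0, 0, 0.32, -1],
    [-0.114, 0.151, 0, 0, 0, 0.31, -1],
    [-0.121, 0.145, 0, 0, 0, 0.31, -1],
    [-0.127, 0.14, 0, 0, 0, 0.32, -1],
    [-0.134, 0.133, 0, 0, 0, 0.32, -1],
    [0, 0, 0, 0, 0, 0, -1],
  ],
)

```text
time_s: 22.7
eef_pos: [0.6447, 0.213, 0.0593]
eef_rot: [3.141, 0.001, 2.531]
contact_force: [-0.2, -0.9, -0.5]
opening: -0.0001
gripper_force: 0.0
```

Run:
```python
from h import *
from tip import T
im,d=grab_frame('side'); i2,_=grab_frame('top'); np.savez('n.npz',a=im,b=i2)
cv2.imwrite('pics/s6.png',np.hstack([cv2.resize(im[90:190,170:270],(400,400),interpolation=2),cv2.resize(i2[160:250,150:240],(400,400),interpolation=2)])[...,::-1])
s=get_state(); p=s['eef_pos']; print(p,s['eef_rot'],s['contact_force'])
for a in (.95,.963,.98,1.0): print(a,T(a)-p[:2])
```

```text
[0.64461539 0.21257796 0.05898628] [3.14118590e+00 3.01292812e-04 2.52938757e+00] [-0.10945987 -0.22933433 -0.88247618]
0.95 [ 0.0003647  -0.00156523]
0.963 [-0.00075398 -0.00048984]
0.98 [-0.00223777  0.00089432]
1.0 [-0.00401324  0.00249018]
```

View pics/s6.png

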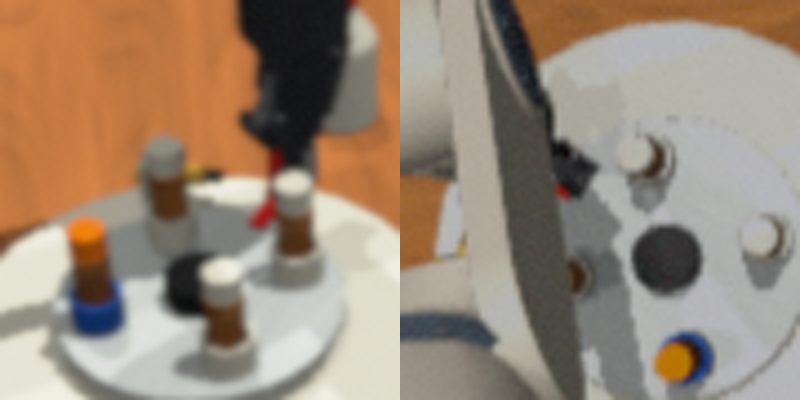

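The side panel shows the finger behind the red post (270,165), with the vial still in the cup (95,280). Continuing at a slower pace towards the stop.

Emit:
apply_moves(
  deltas=[
    [-0.07, 0.065, 0, 0, 0, 0.16, -1],
    [-0.07, 0.063, 0, 0, 0, 0.16, -1],
    [-0.073, 0.06, 0, 0, 0, 0.16, -1],
    [-0.073, 0.06, 0, 0, 0, 0.16, -1],
    [-0.075, 0.057, 0, 0, 0, 0.16, -1],
    [-0.076, 0.056, 0, 0, 0, 0.16, -1],
    [-0.078, 0.053, 0, 0, 0, 0.16, -1],
    [-0.08, 0.05, 0, 0, 0, 0.16, -1],
    [0, 0, 0, 0, 0, 0, -1],
    [0, 0, 0, 0, 0, 0, -1],
  ],
)

```text
time_s: 23.8
eef_pos: [0.626, 0.2264, 0.0583]
eef_rot: [-3.141, -0.001, 2.723]
contact_force: [1.1, -0.1, -0.3]
opening: 0.0
gripper_force: 0.0
```

```bash
cat > st.py <<'E'
from tip import *
from workcell import get_state
s=get_state(); p=s['eef_pos']; f=s['contact_force']; d=p[:2]-A; 
a=np.arctan2(d[1],d[0])+np.arcsin(.018/np.hypot(*d)); t=np.array([-np.sin(a),np.cos(a)])
print('t',s['time_s'],'p',np.round(p,4),'r',round(np.hypot(*d),4),'a',round(a,3),'yaw-pi/2',round(s['eef_rot'][2]-np.pi/2,3),'F',f.round(1),'push',round(-f[:2]@t,2))
E
python3 st.py
```

```text
t 23.8 p [0.626  0.2264 0.0583] r 0.1197 a 1.154 yaw-pi/2 1.152 F [ 1.1 -0.1 -0.3] push 1.01
```

Emit:
apply_moves(
  deltas=[
    [-0.025, 0.01, 0, 0, 0, 0.045, -1],
    [-0.025, 0.01, 0, 0, 0, 0.045, -1],
    [-0.025, 0.01, 0, 0, 0, 0.045, -1],
    [-0.025, 0.01, 0, 0, 0, 0.045, -1],
    [-0.025, 0.01, 0, 0, 0, 0.045, -1],
    [-0.025, 0.01, 0, 0, 0, 0.045, -1],
    [0, 0, 0, 0, 0, 0, -1],
    [0, 0, 0, 0, 0, 0, -1],
    [0, 0, 0, 0, 0, 0, -1],
    [0, 0, 0, 0, 0, 0, -1],
  ],
)

```text
time_s: 24.8
eef_pos: [0.622, 0.2283, 0.0585]
eef_rot: [-3.141, -0.0, 2.764]
contact_force: [2.0, 0.3, 0.0]
opening: -0.0001
gripper_force: 0.0
```

```bash
python3 st.py
```

```text
t 24.8 p [0.622  0.2283 0.0585] r 0.1191 a 1.192 yaw-pi/2 1.193 F [2.  0.3 0. ] push 1.72
```

Emit:
apply_moves(
  deltas=[
    [-0.025, 0.01, 0, 0, 0, 0.045, -1],
    [-0.025, 0.01, 0, 0, 0, 0.045, -1],
    [-0.025, 0.009, 0, 0, 0, 0.045, -1],
    [0, 0, 0, 0, 0, 0, -1],
    [0, 0, 0, 0, 0, 0, -1],
    [0, 0, 0, 0, 0, 0, -1],
    [0, 0, 0, 0, 0, 0, -1],
    [0, 0, 0, 0, 0, 0, -1],
    [0, 0, 0, 0, 0, 0, -1],
    [0, 0, 0, 0, 0, 0, -1],
  ],
)

```text
time_s: 25.8
eef_pos: [0.6198, 0.2291, 0.0585]
eef_rot: [-3.141, -0.0, 2.784]
contact_force: [2.5, 0.5, -0.3]
opening: -0.0001
gripper_force: 0.0
```

```bash
python3 st.py
```

```text
t 25.8 p [0.6198 0.2291 0.0585] r 0.1188 a 1.212 yaw-pi/2 1.213 F [ 2.5  0.5 -0.3] push 2.19
```

Emit:
apply_moves(
  deltas=[
    [-0.025, 0.009, 0, 0, 0, 0.045, -1],
    [-0.025, 0.009, 0, 0, 0, 0.045, -1],
    [-0.02, 0.007, 0, 0, 0, 0.045, -1],
    [0, 0, 0, 0, 0, 0, -1],
    [0, 0, 0, 0, 0, 0, -1],
    [0, 0, 0, 0, 0, 0, -1],
    [0, 0, 0, 0, 0, 0, -1],
    [0, 0, 0, 0, 0, 0, -1],
    [0, 0, 0, 0, 0, 0, -1],
    [0, 0, 0, 0, 0, 0, -1],
  ],
)

```text
time_s: 26.8
eef_pos: [0.6177, 0.2299, 0.0585]
eef_rot: [-3.142, 0.0, 2.804]
contact_force: [2.1, -0.4, 0.1]
opening: -0.0001
gripper_force: 0.0
```

```bash
python3 st.py
```

```text
t 26.8 p [0.6177 0.2299 0.0585] r 0.1184 a 1.231 yaw-pi/2 1.233 F [ 2.1 -0.4  0.1] push 2.11
```

Emit:
apply_moves(
  deltas=[
    [-0.024, 0.01, 0, 0, 0, 0.045, -1],
    [-0.024, 0.01, 0, 0, 0, 0.045, -1],
    [-0.024, 0.01, 0, 0, 0, 0.045, -1],
    [0, 0, 0, 0, 0, 0, -1],
    [0, 0, 0, 0, 0, 0, -1],
    [0, 0, 0, 0, 0, 0, -1],
    [0, 0, 0, 0, 0, 0, -1],
    [0, 0, 0, 0, 0, 0, -1],
    [0, 0, 0, 0, 0, 0, -1],
    [0, 0, 0, 0, 0, 0, -1],
  ],
)

```text
time_s: 27.8
eef_pos: [0.6155, 0.2308, 0.0584]
eef_rot: [-3.141, -0.0, 2.825]
contact_force: [1.7, 0.4, 0.9]
opening: -0.0
gripper_force: 0.0
```

```bash
python3 st.py
```

```text
t 27.8 p [0.6155 0.2308 0.0584] r 0.1182 a 1.251 yaw-pi/2 1.254 F [1.7 0.4 0.9] push 1.52
```

Emit:
apply_moves(
  deltas=[
    [-0.024, 0.009, 0, 0, 0, 0.045, -1],
    [-0.024, 0.009, 0, 0, 0, 0.045, -1],
    [-0.024, 0.009, 0, 0, 0, 0.045, -1],
    [0, 0, 0, 0, 0, 0, -1],
    [0, 0, 0, 0, 0, 0, -1],
    [0, 0, 0, 0, 0, 0, -1],
    [0, 0, 0, 0, 0, 0, -1],
    [0, 0, 0, 0, 0, 0, -1],
    [0, 0, 0, 0, 0, 0, -1],
    [0, 0, 0, 0, 0, 0, -1],
  ],
)

```text
time_s: 28.8
eef_pos: [0.6133, 0.2315, 0.0584]
eef_rot: [-3.141, -0.0, 2.845]
contact_force: [0.7, -0.2, 0.4]
opening: -0.0004
gripper_force: 0.0
```

```bash
python3 st.py
```

```text
t 28.8 p [0.6133 0.2315 0.0584] r 0.1179 a 1.271 yaw-pi/2 1.274 F [ 0.7 -0.2  0.4] push 0.75
```

Emit:
apply_moves(
  deltas=[
    [-0.024, 0.009, 0, 0, 0, 0.045, -1],
    [-0.024, 0.009, 0, 0, 0, 0.045, -1],
    [-0.022, 0.008, 0, 0, 0, 0.045, -1],
    [0, 0, 0, 0, 0, 0, -1],
    [0, 0, 0, 0, 0, 0, -1],
    [0, 0, 0, 0, 0, 0, -1],
    [0, 0, 0, 0, 0, 0, -1],
    [0, 0, 0, 0, 0, 0, -1],
    [0, 0, 0, 0, 0, 0, -1],
    [0, 0, 0, 0, 0, 0, -1],
  ],
)

```text
time_s: 29.8
eef_pos: [0.6114, 0.2324, 0.0585]
eef_rot: [3.142, 0.0, 2.865]
contact_force: [3.0, 1.4, -0.3]
opening: 0.0001
gripper_force: 0.0
```

```bash
python3 st.py
```

```text
t 29.8 p [0.6114 0.2324 0.0585] r 0.1179 a 1.289 yaw-pi/2 1.294 F [ 3.   1.4 -0.3] push 2.5
```

Emit:
apply_moves(
  deltas=[
    [-0.02, 0.006, 0, 0, 0, 0.03, -1],
    [-0.02, 0.006, 0, 0, 0, 0.03, -1],
    [0, 0, 0, 0, 0, 0, -1],
    [0, 0, 0, 0, 0, 0, -1],
    [0, 0, 0, 0, 0, 0, -1],
    [0, 0, 0, 0, 0, 0, -1],
    [0, 0, 0, 0, 0, 0, -1],
    [0, 0, 0, 0, 0, 0, -1],
    [0, 0, 0, 0, 0, 0, -1],
    [0, 0, 0, 0, 0, 0, -1],
  ],
)

```text
time_s: 30.8
eef_pos: [0.6106, 0.2328, 0.0586]
eef_rot: [3.141, 0.001, 2.874]
contact_force: [5.1, 0.5, -1.3]
opening: -0.0002
gripper_force: 0.0
```

```bash
python3 st.py
```

```text
t 30.8 p [0.6106 0.2328 0.0586] r 0.118 a 1.297 yaw-pi/2 1.303 F [ 5.1  0.5 -1.3] push 4.8
```

Emit:
apply_moves(
  deltas=[
    [-0.02, 0.006, 0, 0, 0, 0, -1],
    [-0.02, 0.006, 0, 0, 0, 0, -1],
    [0, 0, 0, 0, 0, 0, -1],
    [0, 0, 0, 0, 0, 0, -1],
    [0, 0, 0, 0, 0, 0, -1],
    [0, 0, 0, 0, 0, 0, -1],
    [0, 0, 0, 0, 0, 0, -1],
    [0, 0, 0, 0, 0, 0, -1],
    [0, 0, 0, 0, 0, 0, -1],
    [0, 0, 0, 0, 0, 0, -1],
  ],
)

```text
time_s: 31.8
eef_pos: [0.6099, 0.2331, 0.0587]
eef_rot: [3.141, 0.002, 2.874]
contact_force: [6.4, 0.4, -1.3]
opening: 0.0002
gripper_force: 0.0
```

```bash
python3 st.py
```

```text
t 31.8 p [0.6099 0.2331 0.0587] r 0.1179 a 1.303 yaw-pi/2 1.304 F [ 6.4  0.4 -1.3] push 6.04
```

Emit:
apply_moves(
  deltas=[
    [-0.02, 0.006, 0, 0, 0, 0, -1],
    [-0.02, 0.006, 0, 0, 0, 0, -1],
    [-0.02, 0.006, 0, 0, 0, 0, -1],
    [0, 0, 0, 0, 0, 0, -1],
    [0, 0, 0, 0, 0, 0, -1],
    [0, 0, 0, 0, 0, 0, -1],
    [0, 0, 0, 0, 0, 0, -1],
    [0, 0, 0, 0, 0, 0, -1],
    [0, 0, 0, 0, 0, 0, -1],
    [0, 0, 0, 0, 0, 0, -1],
  ],
)

```text
time_s: 32.8
eef_pos: [0.6091, 0.2338, 0.059]
eef_rot: [3.14, 0.004, 2.874]
contact_force: [10.3, 0.1, -2.7]
opening: -0.0001
gripper_force: 0.0
```

```bash
python3 st.py
```

```text
t 32.8 p [0.6091 0.2338 0.059 ] r 0.1182 a 1.312 yaw-pi/2 1.304 F [10.3  0.1 -2.7] push 9.92
```

Emit:
apply_moves(
  deltas=[
    [-0.018, 0.005, 0, 0, 0, 0, -1],
    [0, 0, 0, 0, 0, 0, -1],
    [0, 0, 0, 0, 0, 0, -1],
    [0, 0, 0, 0, 0, 0, -1],
    [0, 0, 0, 0, 0, 0, -1],
    [0, 0, 0, 0, 0, 0, -1],
    [0, 0, 0, 0, 0, 0, -1],
    [0, 0, 0, 0, 0, 0, -1],
    [0, 0, 0, 0, 0, 0, -1],
    [0, 0, 0, 0, 0, 0, -1],
  ],
)

```text
time_s: 33.8
eef_pos: [0.6089, 0.234, 0.0591]
eef_rot: [3.139, 0.004, 2.874]
contact_force: [11.6, 0.0, -2.4]
opening: 0.0
gripper_force: 0.0
```

```bash
python3 st.py
```

```text
t 33.8 p [0.6089 0.234  0.0591] r 0.1183 a 1.314 yaw-pi/2 1.303 F [11.6  0.  -2.4] push 11.17
```

About 8 N on the stop was held for a second. Backing off gently.

Emit:
apply_moves(
  deltas=[
    [0, 0, 0, 0, 0, 0, -1],
    [0.015, -0.004, 0, 0, 0, 0, -1],
    [0.015, -0.004, 0, 0, 0, 0, -1],
    [0.015, -0.004, 0, 0, 0, 0, -1],
    [0.015, -0.004, 0, 0, 0, 0, -1],
    [0.015, -0.004, 0, 0, 0, 0, -1],
    [0.015, -0.004, 0, 0, 0, 0, -1],
    [0.015, -0.004, 0, 0, 0, 0, -1],
    [0.015, -0.004, 0, 0, 0, 0, -1],
    [0.015, -0.004, 0, 0, 0, 0, -1],
  ],
)

```text
time_s: 34.8
eef_pos: [0.6105, 0.2326, 0.0585]
eef_rot: [-3.141, -0.0, 2.874]
contact_force: [2.5, 1.9, 1.5]
opening: 0.0002
gripper_force: 0.0
```

Emit:
apply_moves(
  deltas=[
    [0.03, -0.008, 0, 0, 0, 0, -1],
    [0.03, -0.008, 0, 0, 0, 0, -1],
    [0.05, -0.013, 0, 0, 0, 0, -1],
    [0.05, -0.013, 0, 0, 0, 0, -1],
    [0.1, -0.026, 0, 0, 0, 0, -1],
    [0.1, -0.026, 0, 0, 0, 0, -1],
    [0.1, -0.026, 0, 0, 0, 0, -1],
    [0.1, -0.026, 0, 0, 0, 0, -1],
    [0.1, -0.026, 0, 0, 0, 0, -1],
    [0.1, -0.026, 0, 0, 0, 0, -1],
  ],
)

```text
time_s: 35.8
eef_pos: [0.6337, 0.2267, 0.0585]
eef_rot: [3.142, -0.0, 2.874]
contact_force: [-1.2, 0.0, -0.9]
opening: 0.0001
gripper_force: 0.0
```

Emit:
apply_moves(
  deltas=[
    [0, 0, 0.4, 0, 0, 0, -1],
    [0, 0, 0.6, 0, 0, 0, -1],
    [0, 0, 0.6, 0, 0, 0, -1],
    [0, 0, 0.6, 0, 0, 0, -1],
    [0, 0, 0.6, 0, 0, 0, -1],
    [0, 0, 0.6, 0, 0, 0, -1],
    [0, 0, 0.6, 0, 0, 0, -1],
    [0, 0, 0.4, 0, 0, 0, -1],
    [0, 0, 0, 0, 0, 0, -1],
    [0, 0, 0, 0, 0, 0, -1],
  ],
)

```text
time_s: 36.8
eef_pos: [0.6332, 0.2267, 0.1904]
eef_rot: [3.142, 0.0, 2.874]
contact_force: [0.0, -0.3, -0.2]
opening: -0.0002
gripper_force: 0.0
```

Run:
```python
from h import *
im,d=grab_frame('side'); s=get_state(); print(s['eef_pos'],s['contact_force'])
R=np.clip(im[...,0].astype(int)-np.maximum(im[...,1],im[...,2]),0,255)
v,u=np.where((R>90)&(im[...,1]<75)); k=(u>180)&(u<290)&(v>100)&(v<200); print('red',k.sum(),u[k].min(),u[k].max(),v[k].min(),v[k].max())
A=np.array([.5617,.1255])
for a in(1.25,1.3): print(a,[np.round(px('side',(*(A+r*np.array([np.cos(a),np.sin(a)])),z)),1) for r,z in((.118,.104),(.118,.042),(.152,.042))])
q=blob(im,(8,200,120),(20,255,255),(170,110,215,165)); print('orange cap',q[0],q[1])
for r in look_for('side','sample_center')[:2]: print(r)
```

```text
[0.6328898  0.22660008 0.18977221] [-0.44487082 -0.27861842  0.05600149]
red 52 224 230 119 144
1.25 [array([227.6, 118.7]), array([228.9, 136.3]), array([231.3, 129.4])]
1.3 [array([225.5, 118.5]), array([226.9, 136.2]), array([228.8, 129.2])]
orange cap [194.89855072 154.98550725] [191 150   8  11  69]
{'at': [267.3, 257.8], 'conf': 0.67}
{'at': [194.8, 159.4], 'conf': 0.58}
```

Run:
```python
from h import *
a=1.295+np.deg2rad(135); print(px('side',(.5617+.07*np.cos(a),.1255+.07*np.sin(a),.112)))
print(job_done())
```

```text
(np.float64(194.87656120720885), np.float64(153.16249327268486))
the job is handed in; nothing more can be done
None
```

I handed the job in at about 37 s. The orange-capped vial is in the blue cup, and the carousel was pressed on the stop at about 8 N (estimated from the push force) for a second, then let go. From the last picture the spoke still appears to rest on the stop; that contact could not be measured. The first try at seating the vial hit the cup rim at about 59 N at the wrist before I corrected it.

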